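# Snap ring onto the trolley wheel's axle

## Task

Secure the trolley wheel on the grooved axle with the larger snap ring: pinch the ring's two upright eyes together so that the ring spreads, carry it over the axle's head and lower it onto the wheel face, then let go so that it closes into the groove and lies flat. Leave the smaller snap ring where it lies.

Things in the scene. Friction and masses are not known exactly. Their poses are not given: they have to be found in the camera images.
- snap_ring: Larger steel snap ring, flat on the bench, about 70 g: spring band 10 mm high, 53 mm inside, 59 mm outside, hinge loop 48 mm behind its centre. Origin: band centre, underside; x to midway between the two upright eyes (flat tabs 50 mm tall, 14 mm wide along x, 7 mm thick, 50 mm ahead of the origin, 53 when pinched). Their faces look along y, 61 mm over the outsides relaxed, 13 pinched. z up.
- ring_spread (a joint): Swing of each ring half, rad: 0 relaxed, 0.22 wide open at a stop. The eyes' arms cross, so pinching the eyes along y spreads the ring; about 8 N reaches the stop, and released it springs shut. Grip 30 to 42 mm above the underside, 15 N or more. Wide open it passes a round of 70 mm, centred 2 mm from the ring's origin towards the eyes.
- axle_neck (a point): Point on the grooved axle's axis, level with the flat wheel face (60 mm above the bench). Above it a neck 50 mm across, 18 mm high, then a head 59 mm across, 12 mm high. z up. The ring may point any way round; it rests on the wheel face. Wheel 124 mm, fixed. A second, equal wheel has a plain 36 mm pin without a groove.
- small_ring: Bystander: smaller rigid snap ring of the same form, flat on the bench, 36 mm outside diameter, eyes 32 mm tall. Origin: band centre, underside; x to its eyes, z up. Not to be disturbed.
There are look-alikes about, which are no part of the job. What is shaped like the snap_ring but brown or orange is not meant.

How it is judged:
On the way:
1. the larger ring is held spread over the head of the grooved axle (value of joint ring_spread above 0.12 rad and horizontal distance between snap_ring and axle_neck below 0.015 m and z of snap_ring in the frame of axle_neck above 0.012 m), for 0.1 s.
At the end, for the whole second after the job is handed in: The larger ring has closed (ring_spread below 0.06 rad) around the neck of the grooved axle: centre within 8 mm of the axis, underside within 8 mm of the wheel face, flat within 10 degrees, at rest, and the smaller ring within 30 mm of where it lay (value of joint ring_spread below 0.06 rad and horizontal distance between snap_ring and axle_neck below 0.008 m and z of snap_ring in the frame of axle_neck between -0.004 and 0.008 m and angle between snap_ring's own z axis and vertical below 0.17 rad and linear speed of snap_ring below 0.02 m/s and distance of small_ring from where it was at the start of the episode below 0.03 m); the robot touches nothing.
It fails at once if the smaller ring is moved by more than 30 mm (distance of small_ring from where it was at the start of the episode above 0.03 m).
It also fails if it takes over 38 s, if anything falls off the work surface, if the arm or the gripper's body presses on something with over 40 N, if the wrist force passes 120 N, or if a joint passes its speed limit or range.

## Robot

A 7-joint arm with a two-finger parallel gripper is mounted at the origin on the work surface. World frame = base frame: x ahead of the robot, y to its left, z up, the work surface at z = 0. Lengths are in m, angles in rad, forces in N, time in s.
With the tool pointing down it reaches from about 0.425 to 0.8 m from the base axis. Payload 8.3 kg.
Tool frame: the origin (TCP) lies at the very end of the fingers, on their centre line; the grasp point (between the pads) lies 19 mm behind it (arm.hold_point_z is the distance from the TCP to the grasp point, in m); z points along the fingers, y is the direction in which the jaws open and shut (so a half turn about z gives the same grasp; the last joint's range is limited). The gripper opens to 85 mm and grips with 20 to 120 N. Pads are 22 mm wide; open, the fingers measure 114 mm over their backs; the gripper's body (76 mm by 85 mm) begins 54 mm behind the grasp point. The pads swing forward as they close: fully open they stand 13 mm farther back than shut.
Start: joints at [-1.166, 0.383, 0.016, 1.37, -0.006, 1.388, -0.046], TCP at [0.282, 0.558, 0.231] pointing down, gripper open.
Joint ranges: [-2.95, 2.95], [-0.25, 2.06], [-1.52, 1.56], [0.18, 2.33], [-1.44, 4.58], [0.02, 2.06], [-3.01, 3.01]. Speed limits (rad/s): [2.39, 2.39, 3.01, 3.01, 3.14, 3.14, 3.14].

## Interface

Orientations are given as a 3x3 rotation matrix whose columns are the frame's x, y, z axes.
In Python, from rig import arm, vision, hand_in gives the robot as it stands.
- The arm moves only by the tool jog_arm, never from a script. Its argument "rows" is a list of rows, each a list of 7 numbers: the shift along the tool's x, y, z in cm, then the turn, a rotation vector about the tool's x, y, z in degrees, then the gripper's target within -1 to 1 (shut at 1, half-way at 0, fully open at -1). In form: [[tx, ty, tz, wx, wy, wz, jaw], ...]. A call has 1 to 10 rows; each row shifts and turns the commanded pose from where the row before left it, along the tool's axes as they then stand; what a row does not reach is not made up. A row lasts 1/10 s, in which the tool goes at most 50 mm and 8.59 degrees, less where a joint would pass 70% of its speed; a pose out of reach is approached as far as the arm can. A call with a gripper value outside its range is refused whole. The fingers move at their own pace and stop on an object; "squeeze" is the grip in N (left out, the last holds). Time passes only in rows, so rows that do not move let the fingers close. It gives the time, the measured TCP pose, the force and the opening at its end, in the units of the state.
- arm.get_obs(): the state, without advancing time (a new reading comes with each control period).
- vision.grab_frame(name): name is "scene" or "top"; returns a dict with "color" (384x512x3 uint8, blue, green, red), "fx", "fy", "cx", "cy" (pixels), "k1" (the pictures are not rectified: a ray, as slopes to the right and down, at radius r is drawn at 1 + k1 r^2 times it, then the intrinsics apply), "camera_from_world" (4x4, takes a point from world to camera coordinates). Camera axes: x right, y up, looking along -z (the intrinsics and any distortion apply to the point x, -y, -z); pixel columns grow to the right and rows downward; lengths in m; the calibration is good to about 2 mm. A picture is of the moment at which its call begins. There is no depth.
- hand_in(): hands the job in, once; it reports no verdict.
The state is a dict: "t": time; "q": joint angles; "joint_vel": joint speeds; "joint_efforts": joint torques, N m; "ee_pos": TCP position; "ee_rot": TCP orientation; "wrist_force": force on the tool from outside, world axes, zero at the start; "torque": the same for the moment, N m; "width": finger opening in m.
Only numpy, scipy, OpenCV 4.12 (cv2) and the standard library are available. Lean on these libraries where they do the work, as an engineer would, in place of code of your own. Each camera call takes 0.05 s, during which the arm holds its last target. There are 200 camera calls.

## Working session

There is one attempt and no reset: what is moved stays moved. The work goes in short steps, Python scripts to look and compute and a tool call to move; the robot and the scene stay as the last step left them, time stands still between calls to the robot, and variables do not carry over. Pictures are saved under pics/ and viewed, about 8 in all and at most 12, crops included, and the job is handed in when it is done.

Besides the shell and the picture viewer there is one more tool, called after ">>>" as name(argument=value, ...) on one line, values as JSON. jog_arm: Moves the arm, as the interface text tells. Its arguments: {"type":"object","properties":{"rows":{"type":"array"},"squeeze":{"type":"number"}},"required":["rows"]}

```bash
mkdir -p pics; ls
cat > h.py <<'E'
import numpy as np, cv2
from rig import arm, vision, hand_in
def grab(n): return vision.grab_frame(n)
def ray(f,u,v):
    # pixel -> origin, direction in world
    K=np.array([[f['fx'],0,f['cx']],[0,f['fy'],f['cy']],[0,0,1.]])
    p=cv2.undistortPoints(np.array([[[u,v]]],float),K,np.array([f['k1'],0,0,0,0.]))[0,0]
    T=np.array(f['camera_from_world']);R=T[:3,:3];c=-R.T@T[:3,3]
    return c,R.T@np.array([p[0],-p[1],-1.])
def onz(f,u,v,z):
    c,d=ray(f,u,v); return c+d*(z-c[2])/d[2]
def proj(f,P):
    T=np.array(f['camera_from_world']);p=T[:3,:3]@np.array(P,float)+T[:3,3]
    x,y=p[0]/-p[2],-p[1]/-p[2];s=1+f['k1']*(x*x+y*y)
    return np.array([f['fx']*x*s+f['cx'],f['fy']*y*s+f['cy']])
E
python3 - <<'E'
from h import *
for n in('scene','top'):
    f=grab(n);cv2.imwrite(f'pics/{n}0.png',cv2.resize(f['color'],(800,600),interpolation=cv2.INTER_CUBIC))
    cv2.imwrite(f'{n}0_raw.png',f['color'])
    c,d=ray(f,256,192);print(n,c,d,f['fx'],f['k1'])
o=arm.get_obs();print(o['t'],o['ee_pos'],o['ee_rot'],o['width'],arm.hold_point_z)
E
```

```text
pics
scene [ 0.69178129 -1.03780094  0.83623966] [-0.19861967  0.76047569 -0.6186571 ] 392.04253365049794 0.027188634408158798
top [ 0.15892537 -0.15098638  1.52709516] [ 0.18747815  0.01969172 -0.9821506 ] 462.0759133648694 -0.16253483126921744
0.1 [0.28157719 0.55745875 0.23036874] [[-8.92589015e-01  4.50870522e-01 -7.89016659e-04]
 [ 4.50871211e-01  8.92587560e-01 -1.61208094e-03]
 [-2.25733196e-05 -1.79467064e-03 -9.99998389e-01]] 0.0852068926019964 0.0187
```

View pics/scene0.png

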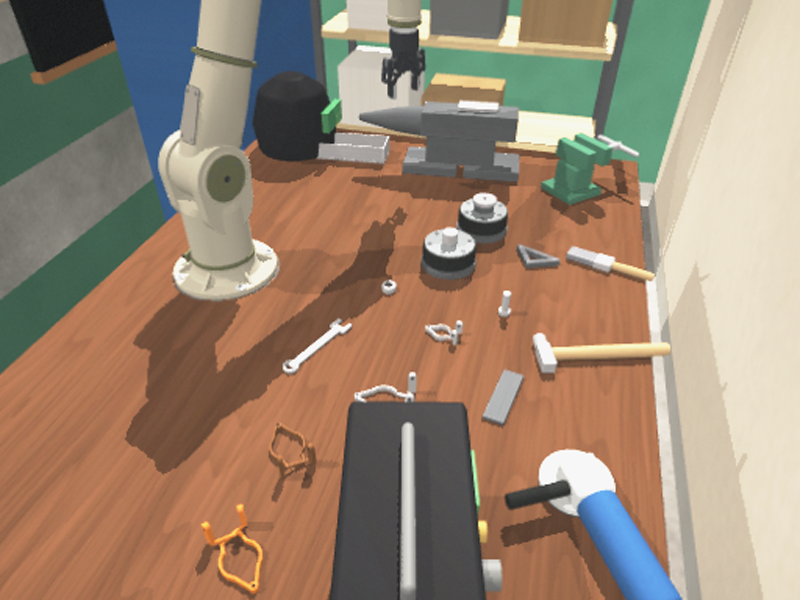

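View pics/top0.png

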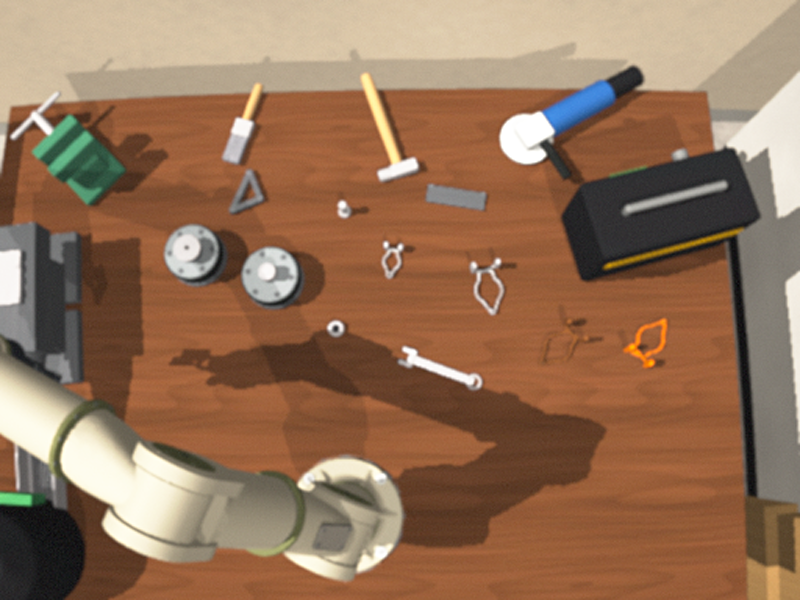

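Top view (800×600): grey rings at (488,288), larger, eyes at (475,267) and (498,265), and at (392,260), smaller. The brown ring at (565,345) and orange one at (648,345) are excluded by colour. The wheels are at (192,252), which seems to have the wide head, and (270,272), which has a thinner pin. I'll check both choices in an enlarged crop.

Run:
```python
from h import *
t=cv2.imread('top0_raw.png');s=cv2.imread('scene0_raw.png')
def crop(im,x0,y0,w,h): return cv2.resize(im[y0:y0+h,x0:x0+w],(400,300),interpolation=cv2.INTER_CUBIC)
a=np.hstack([crop(t,96,132,104,78),crop(t,240,145,90,67)])
b=np.hstack([crop(s,255,115,88,66),crop(s,210,195,100,75)])
cv2.imwrite('pics/crop1.png',np.vstack([a,b]))
f=grab('top')
hsv=cv2.cvtColor(t,cv2.COLOR_BGR2HSV)
m=((hsv[...,1]<70)&(hsv[...,2]>90)).astype(np.uint8)
n,l,st,ce=cv2.connectedComponentsWithStats(m)
for i in range(1,n):
    x,y,w,h,A=st[i]
    if A>15 and 90<x<330 and 100<y<220: print(i,st[i],ce[i],onz(f,*ce[i],0.01))
```

```text
19 [241 101  27  15 250] [254.824 108.248] [ 0.74573069 -0.11831259  0.01      ]
20 [147 108  22  29 257] [157.77431907 123.10505837] [0.69722366 0.22156799 0.01      ]
24 [273 118  38  17 429] [291.44988345 125.81118881] [ 0.67968906 -0.24437019  0.01      ]
26 [216 128   9  12  77] [219.64935065 133.80519481] [0.65389015 0.00342801 0.01      ]
28 [105 144  35  39 998] [121.96192385 161.41583166] [0.56074902 0.34221591 0.01      ]
30 [244 154  15  24 164] [250.4695122  164.74390244] [ 0.54262614 -0.10244218  0.01      ]
32 [ 154  158   37   40 1075] [172.12372093 175.9227907 ] [0.50699641 0.16398982 0.01      ]
33 [301 165  22  37 271] [311.80073801 181.25092251] [ 0.48327315 -0.30829766  0.01      ]
43 [209 205  12  11  94] [214.67021277 209.85106383] [0.38946921 0.01739254 0.01      ]
```

View pics/crop1.png

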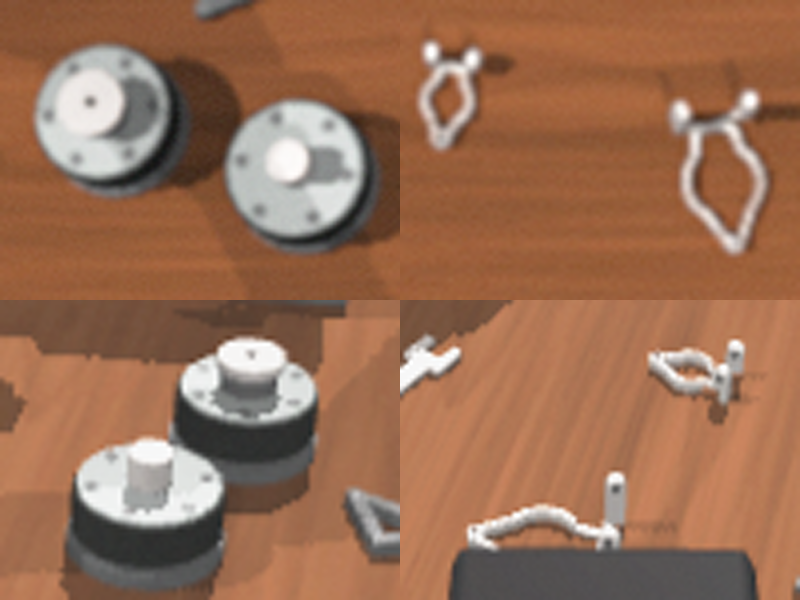

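Crop confirms it. The grooved axle is the rear wheel with the wide, mushroom-like head (top raw ≈(119.7,158.3)). The snap ring is the larger grey one at raw ≈(312,181), and the small ring at raw (250,165) is the bystander.

Run:
```python
from h import *
f=grab('top');t=cv2.imread('top0_raw.png')
g=cv2.cvtColor(t,cv2.COLOR_BGR2HSV)
e1=onz(f,303.4,170.2,.045);e2=onz(f,318.7,167.3,.045);h=onz(f,315.4,199.7,.005)
mid=(e1+e2)/2
print('eyes',e1,e2,'sep',np.linalg.norm(e1-e2),'mid',mid,'hinge',h,'len',np.linalg.norm((mid-h)[:2]))
d=(e1-e2)[:2];print('yaw eyes-perp',np.degrees(np.arctan2(-d[0],d[1])),'yaw axis',np.degrees(np.arctan2((mid-h)[1],(mid-h)[0])))
# head: bright near-white blob
m=((g[...,2]>195)&(g[...,1]<40)).astype(np.uint8);m[:, :100]=0;m[:140]=0;m[190:]=0;m[:,140:]=0
cs=max(cv2.findContours(m,0,2)[0],key=cv2.contourArea);(c,r)=cv2.minEnclosingCircle(cs)
print('head',c,r,onz(f,*c,.09),onz(f,119.7,158.3,.09))
fs=grab('scene');p=onz(f,119.7,158.3,.09);print('in scene',proj(fs,p)*1.5625, 'expect ~ (484,200)')
print(arm.get_obs()['q'])
```

```text
eyes [ 0.51334566 -0.27806009  0.045     ] [ 0.52270015 -0.32900937  0.045     ] sep 0.05180091570577566 mid [ 0.5180229  -0.30353473  0.045     ] hinge [ 0.42111891 -0.31899857  0.005     ] len 0.09813008661593273
yaw eyes-perp 10.403859063702896 yaw axis 9.066755587093782
head (119.9000015258789, 162.89999389648438) 14.057831764221191 [0.53466045 0.32291293 0.09      ] [0.55026156 0.32451    0.09      ]
in scene [484.09694922 198.97835386] expect ~ (484,200)
[-1.16589795  0.38380478  0.01637024  1.37060513 -0.00627108  1.38820331
 -0.0464796 ]
```

```bash
cat >> h.py <<'E'
def plan(legs):
    """legs: (xyz, heading of tool y deg, n rows); prints rows in the tool frame."""
    o=arm.get_obs();p=np.array(o['ee_pos']);R=o['ee_rot'];y0=np.degrees(np.arctan2(R[1][1],R[0][1]))
    print('now',o['t'],p.round(4),'head',y0.round(2),'width',round(o['width'],4),'F',np.round(o['wrist_force'],1),'tilt',np.round(np.array(R)[:2,2],3))
    for q,h,n in legs:
        q=np.array(q);out=[];y=y0
        for i in range(n):
            a=np.radians(y);d=(q-p)/n*100
            X=np.array([-np.sin(a),np.cos(a),0]);Y=np.array([np.cos(a),np.sin(a),0])
            out.append([round(d@X,1),round(d@Y,1),round(-d[2],1),0,0,round(-(h-y0)/n,1)]);y+=(h-y0)/n
        print(*out);p,y0=q,h
E
python3 - <<'E'
from h import *
plan([((.52,.1,.23),-8,11),((.518,-.3035,.13),-80,11)])
E
```

```text
now 0.25 [0.2817 0.5576 0.2308] head 63.2 width 0.085 F [ 0.2  0.3 -0.3] tilt [-0.    -0.001]
[np.float64(-3.8), np.float64(-2.7), np.float64(0.0), 0, 0, np.float64(6.5)] [np.float64(-4.1), np.float64(-2.3), np.float64(0.0), 0, 0, np.float64(6.5)] [np.float64(-4.3), np.float64(-1.8), np.float64(0.0), 0, 0, np.float64(6.5)] [np.float64(-4.5), np.float64(-1.3), np.float64(0.0), 0, 0, np.float64(6.5)] [np.float64(-4.6), np.float64(-0.8), np.float64(0.0), 0, 0, np.float64(6.5)] [np.float64(-4.7), np.float64(-0.3), np.float64(0.0), 0, 0, np.float64(6.5)] [np.float64(-4.7), np.float64(0.3), np.float64(0.0), 0, 0, np.float64(6.5)] [np.float64(-4.6), np.float64(0.8), np.float64(0.0), 0, 0, np.float64(6.5)] [np.float64(-4.5), np.float64(1.3), np.float64(0.0), 0, 0, np.float64(6.5)] [np.float64(-4.3), np.float64(1.8), np.float64(0.0), 0, 0, np.float64(6.5)] [np.float64(-4.1), np.float64(2.3), np.float64(0.0), 0, 0, np.float64(6.5)]
[np.float64(-3.6), np.float64(0.5), np.float64(0.9), 0, 0, 6.5] [np.float64(-3.6), np.float64(0.9), np.float64(0.9), 0, 0, 6.5] [np.float64(-3.4), np.float64(1.3), np.float64(0.9), 0, 0, 6.5] [np.float64(-3.3), np.float64(1.7), np.float64(0.9), 0, 0, 6.5] [np.float64(-3.0), np.float64(2.0), np.float64(0.9), 0, 0, 6.5] [np.float64(-2.8), np.float64(2.4), np.float64(0.9), 0, 0, 6.5] [np.float64(-2.5), np.float64(2.7), np.float64(0.9), 0, 0, 6.5] [np.float64(-2.2), np.float64(3.0), np.float64(0.9), 0, 0, 6.5] [np.float64(-1.8), np.float64(3.2), np.float64(0.9), 0, 0, 6.5] [np.float64(-1.5), np.float64(3.4), np.float64(0.9), 0, 0, 6.5] [np.float64(-1.1), np.float64(3.5), np.float64(0.9), 0, 0, 6.5]
```

>>> jog_arm(rows=[[-3.8,-2.7,0,0,0,6.5,-1],[-4.1,-2.3,0,0,0,6.5,-1],[-4.3,-1.8,0,0,0,6.5,-1],[-4.5,-1.3,0,0,0,6.5,-1],[-4.6,-0.8,0,0,0,6.5,-1],[-4.7,-0.3,0,0,0,6.5,-1],[-4.7,0.3,0,0,0,6.5,-1],[-4.6,0.8,0,0,0,6.5,-1],[-4.5,1.3,0,0,0,6.5,-1],[-4.3,1.8,0,0,0,6.5,-1]])

```text
t: 1.25
ee_pos: [0.4983, 0.1408, 0.2315]
ee_rot: [[0.036, 0.999, 0.0], [0.999, -0.036, 0.0], [0.0, 0.0, -1.0]]
wrist_force: [0.5, -0.2, -1.0]
width: 0.0856
```

```bash
sed -i 's/round(d@X,1)/float(round(d@X,1))/;s/round(d@Y,1)/float(round(d@Y,1))/;s/round(-d\[2\],1)/float(round(-d[2],1))/;s/round(-(h-y0)\/n,1)/float(round(-(h-y0)\/n,1))/' h.py
python3 - <<'E'
from h import *
print(np.round(arm.get_obs()['q'],2))
plan([((.518,-.3035,.13),-80,12)])
E
```

```text
[-0.71  0.15  0.43  1.68 -0.06  1.32 -0.31]
now 1.25 [0.4983 0.1408 0.2315] head -2.06 width 0.0856 F [ 0.5 -0.2 -1. ] tilt [0. 0.]
[-3.7, 0.3, 0.8, 0, 0, 6.5] [-3.6, 0.7, 0.8, 0, 0, 6.5] [-3.5, 1.1, 0.8, 0, 0, 6.5] [-3.4, 1.5, 0.8, 0, 0, 6.5] [-3.2, 1.9, 0.8, 0, 0, 6.5] [-3.0, 2.2, 0.8, 0, 0, 6.5] [-2.7, 2.6, 0.8, 0, 0, 6.5] [-2.4, 2.8, 0.8, 0, 0, 6.5] [-2.0, 3.1, 0.8, 0, 0, 6.5] [-1.7, 3.3, 0.8, 0, 0, 6.5] [-1.3, 3.5, 0.8, 0, 0, 6.5] [-0.9, 3.6, 0.8, 0, 0, 6.5]
```

>>> jog_arm(rows=[[-3.7,0.3,0.8,0,0,6.5,-1],[-3.6,0.7,0.8,0,0,6.5,-1],[-3.5,1.1,0.8,0,0,6.5,-1],[-3.4,1.5,0.8,0,0,6.5,-1],[-3.2,1.9,0.8,0,0,6.5,-1],[-3.0,2.2,0.8,0,0,6.5,-1],[-2.7,2.6,0.8,0,0,6.5,-1],[-2.4,2.8,0.8,0,0,6.5,-1],[-2.0,3.1,0.8,0,0,6.5,-1],[-1.7,3.3,0.8,0,0,6.5,-1]])

```text
t: 2.25
ee_pos: [0.5151, -0.2287, 0.1511]
ee_rot: [[0.921, 0.39, 0.0], [0.39, -0.921, 0.0], [0.0, 0.0, -1.0]]
wrist_force: [0.3, 0.6, 0.8]
width: 0.0853
```

>>> jog_arm(rows=[[-1.3,3.5,0.8,0,0,6.5,-1],[-0.9,3.6,0.8,0,0,6.5,-1],[0,0,0,0,0,0,-1],[0,0,0,0,0,0,-1]])

```text
t: 2.65
ee_pos: [0.5179, -0.3028, 0.1347]
ee_rot: [[0.984, 0.176, -0.001], [0.176, -0.984, -0.0], [-0.001, 0.0, -1.0]]
wrist_force: [0.7, 0.4, 0.1]
width: 0.0855
```

Run:
```python
from h import *
print(np.round(arm.get_obs()['q'],2))
plan([((.518,-.3035,.08),-80,5)])
f=grab('top');s=grab('scene')
def crop(im,x0,y0,w,h): return cv2.resize(im[y0:y0+h,x0:x0+w],(400,300),interpolation=cv2.INTER_CUBIC)
cv2.imwrite('pics/c2.png',np.hstack([crop(f['color'],260,140,100,75),crop(s['color'],200,185,120,90)]))
```

```text
[-0.12  0.49  0.81  1.6  -0.37  1.21 -0.63]
now 2.65 [ 0.5179 -0.3028  0.1347] head -79.89 width 0.0855 F [0.7 0.4 0.1] tilt [-0.001 -0.   ]
[0.0, 0.0, 1.1, 0, 0, 0.0] [0.0, 0.0, 1.1, 0, 0, 0.0] [0.0, 0.0, 1.1, 0, 0, 0.0] [0.0, 0.0, 1.1, 0, 0, 0.0] [0.0, 0.0, 1.1, 0, 0, 0.0]
```

View pics/c2.png

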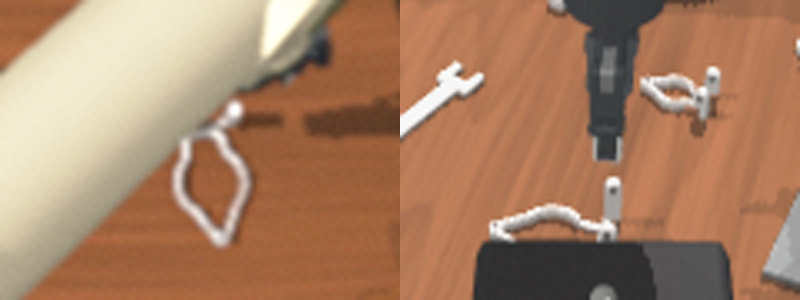

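Left crop: the arm hides one eye. Right crop: an eye top at (613,182), just below and slightly right of the fingertip at (606,155). I'll check that x offset in numbers.

Run:
```python
from h import *
s=grab('scene');f=grab('top')
e1=[.5133,-.2781,.05];e2=[.5227,-.329,.05]
print('pred',proj(s,e1),proj(s,e2),'seen',263.9,239)
print('eye x by plane', onz(s,263.9,238.9,.05))
# eye top edge centre: intersect scene ray with plane through eye, y from each eye
for y in(-.278,-.329):
    c,d=ray(s,263.9,244); print(c+d*(y-c[1])/d[1])
print('finger near tip seen ~',200+206*.3,185+158*.3,'pred tips',[proj(s,[.5179+k*.17*.047,-.3028-k*.984*.047,.1347+.01]) for k in(1,-1)])
print('top eye', 260+234*.25,140+110*.25, onz(f,260+234*.25,140+110*.25,.045))
```

```text
pred [262.67124062 240.17758871] [261.48468816 253.78059419] seen 263.9 239
eye x by plane [ 0.5154253  -0.27230773  0.05      ]
[ 0.51706773 -0.278       0.03559834]
[ 0.52879501 -0.329       0.08933966]
finger near tip seen ~ 261.8 232.4 pred tips [array([261.21589072, 233.89028954]), array([263.87517658, 209.61110747])]
top eye 318.5 167.5 [ 0.52202613 -0.32832228  0.045     ]
```

>>> jog_arm(rows=[[0.2,0,1.7,0,0,0,-1],[0,0,2,0,0,0,-1],[0,0,2,0,0,0,-1],[0,0,2,0,0,0,-1],[0,0,2,0,0,0,-1],[0,0,1.5,0,0,0,-1],[0,0,0.5,0,0,0,-1],[0,0,0,0,0,0,-1],[0,0,0,0,0,0,-1]])

```text
t: 3.75
ee_pos: [0.521, -0.3018, 0.019]
ee_rot: [[0.984, 0.177, 0.001], [0.177, -0.984, -0.001], [0.001, 0.001, -1.0]]
wrist_force: [0.1, -0.5, 0.5]
width: 0.0854
```

>>> jog_arm(rows=[[0,0,0,0,0,0,1],[0,0,0,0,0,0,1],[0,0,0,0,0,0,1],[0,0,0,0,0,0,1],[0,0,0,0,0,0,1],[0,0,0,0,0,0,1],[0,0,0,0,0,0,1],[0,0,0,0,0,0,1]], squeeze=30)

```text
t: 4.55
ee_pos: [0.5241, -0.3056, 0.0225]
ee_rot: [[0.984, 0.176, 0.009], [0.176, -0.984, -0.007], [0.008, 0.008, -1.0]]
wrist_force: [3.3, -6.0, 12.9]
width: 0.0124
```

>>> jog_arm(rows=[[0,0,-0.4,0,0,0,1],[0,0,-0.4,0,0,0,1],[0,0,-0.6,0,0,0,1],[0,0,-1,0,0,0,1],[0,0,-1.5,0,0,0,1],[0,0,-2,0,0,0,1],[0,0,-2,0,0,0,1],[0,0,-2,0,0,0,1],[0,0,0,0,0,0,1],[0,0,0,0,0,0,1]])

```text
t: 5.55
ee_pos: [0.5207, -0.3015, 0.1179]
ee_rot: [[0.984, 0.177, 0.001], [0.177, -0.984, -0.0], [0.001, 0.0, -1.0]]
wrist_force: [0.0, 0.6, -0.8]
width: 0.0117
```

Run:
```python
from h import *
plan([])
f=grab('top');s=grab('scene')
def crop(im,x0,y0,w,h): return cv2.resize(im[y0:y0+h,x0:x0+w],(400,300),interpolation=cv2.INTER_CUBIC)
cv2.imwrite('pics/c3.png',np.hstack([crop(f['color'],260,140,100,75),crop(s['color'],200,165,120,90)]))
```

```text
now 5.55 [ 0.5207 -0.3015  0.1179] head -79.79 width 0.0117 F [ 0.   0.6 -0.8] tilt [ 0.001 -0.   ]
```

View pics/c3.png

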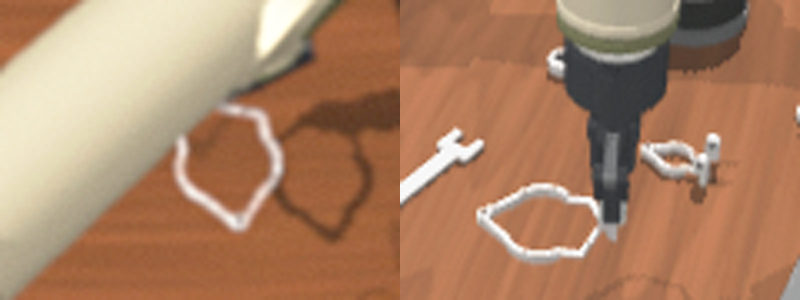

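```bash
cat >> h.py <<'E'
def tri(pairs):
    A=np.zeros((3,3));b=np.zeros(3)
    for c,d in pairs:
        d=d/np.linalg.norm(d);M=np.eye(3)-np.outer(d,d);A+=M;b+=M@c
    x=np.linalg.solve(A,b);return x,[np.linalg.norm(np.cross(x-c,d/np.linalg.norm(d))) for c,d in pairs]
E
python3 - <<'E'
from h import *
f=grab('top');s=grab('scene')
h,e=tri([ray(f,319.5,197),ray(s,224.9,229.8)]);print('hinge',h,e)
o=arm.get_obs();R=np.array(o['ee_rot']);p=np.array(o['ee_pos'])
print('hinge in tool',R.T@(h-p))
E
```

```text
hinge [ 0.4152069  -0.31995863  0.10383563] [np.float64(0.002953245684732122), np.float64(0.002953245684732233)]
hinge in tool [-1.06450074e-01  7.15600923e-05  1.26348224e-02]
```

Left crop: the ring is spread, with its hinge at (238,228). Right crop: it hangs level in the jaws, hinge at (83,216). It is held and wide open, so I'll carry it to above the axle.

Run:
```python
from h import *
plan([((.521,-.30,.15),-80,1),((.5775,.372,.15),-30,19)])
```

```text
now 5.75 [ 0.52   -0.301   0.1163] head -79.79 width 0.012 F [ 0.5  0.1 -1.8] tilt [-0.002  0.001]
[0.1, -0.1, -3.4, 0, 0, 0.2]
[0.9, -3.4, -0.0, 0, 0, -2.6] [1.1, -3.4, -0.0, 0, 0, -2.6] [1.2, -3.3, -0.0, 0, 0, -2.6] [1.4, -3.3, -0.0, 0, 0, -2.6] [1.5, -3.2, -0.0, 0, 0, -2.6] [1.7, -3.1, -0.0, 0, 0, -2.6] [1.8, -3.1, -0.0, 0, 0, -2.6] [1.9, -3.0, -0.0, 0, 0, -2.6] [2.1, -2.9, -0.0, 0, 0, -2.6] [2.2, -2.8, -0.0, 0, 0, -2.6] [2.3, -2.7, -0.0, 0, 0, -2.6] [2.5, -2.6, -0.0, 0, 0, -2.6] [2.6, -2.4, -0.0, 0, 0, -2.6] [2.7, -2.3, -0.0, 0, 0, -2.6] [2.8, -2.2, -0.0, 0, 0, -2.6] [2.9, -2.1, -0.0, 0, 0, -2.6] [3.0, -1.9, -0.0, 0, 0, -2.6] [3.1, -1.8, -0.0, 0, 0, -2.6] [3.1, -1.7, -0.0, 0, 0, -2.6]
```

>>> jog_arm(rows=[[0,0,-3.4,0,0,0,1],[0.9,-3.4,0,0,0,-2.6,1],[1.1,-3.4,0,0,0,-2.6,1],[1.2,-3.3,0,0,0,-2.6,1],[1.4,-3.3,0,0,0,-2.6,1],[1.5,-3.2,0,0,0,-2.6,1],[1.7,-3.1,0,0,0,-2.6,1],[1.8,-3.1,0,0,0,-2.6,1],[1.9,-3.0,0,0,0,-2.6,1],[2.1,-2.9,0,0,0,-2.6,1]])

```text
t: 6.75
ee_pos: [0.5463, 0.0185, 0.1507]
ee_rot: [[0.832, 0.555, -0.001], [0.555, -0.832, -0.0], [-0.001, -0.0, -1.0]]
wrist_force: [-0.4, -0.2, -0.6]
width: 0.0116
```

>>> jog_arm(rows=[[2.2,-2.8,0,0,0,-2.6,1],[2.3,-2.7,0,0,0,-2.6,1],[2.5,-2.6,0,0,0,-2.6,1],[2.6,-2.4,0,0,0,-2.6,1],[2.7,-2.3,0,0,0,-2.6,1],[2.8,-2.2,0,0,0,-2.6,1],[2.9,-2.1,0,0,0,-2.6,1],[3.0,-1.9,0,0,0,-2.6,1],[2.0,-1.2,0,0,0,-2.6,1],[2.0,-1.2,0,0,0,-2.6,1]])

```text
t: 7.75
ee_pos: [0.5747, 0.3487, 0.1499]
ee_rot: [[0.504, 0.864, -0.002], [0.864, -0.504, -0.001], [-0.002, -0.001, -1.0]]
wrist_force: [-0.0, 0.5, -1.0]
width: 0.0117
```

>>> jog_arm(rows=[[2.0,-1.1,0,0,0,0,1],[0,0,0,0,0,0,1],[0,0,0,0,0,0,1],[0,0,0,0,0,0,1]])

```text
t: 8.15
ee_pos: [0.5762, 0.3687, 0.1508]
ee_rot: [[0.507, 0.862, -0.0], [0.862, -0.507, -0.001], [-0.001, 0.0, -1.0]]
wrist_force: [0.3, 0.4, -0.6]
width: 0.0119
```

Run:
```python
from h import *
plan([((.5775,.372,.14),-30,2)])
f=grab('top');s=grab('scene')
def crop(im,x0,y0,w,h): return cv2.resize(im[y0:y0+h,x0:x0+w],(400,300),interpolation=cv2.INTER_CUBIC)
cv2.imwrite('pics/c4.png',np.hstack([crop(f['color'],75,115,100,75),crop(s['color'],265,70,100,75)]))
```

```text
now 8.15 [0.5762 0.3687 0.1508] head -30.5 width 0.0119 F [ 0.3  0.4 -0.6] tilt [-0.    -0.001]
[0.2, -0.0, 0.5, 0, 0, -0.2] [0.2, -0.0, 0.5, 0, 0, -0.2]
```

View pics/c4.png

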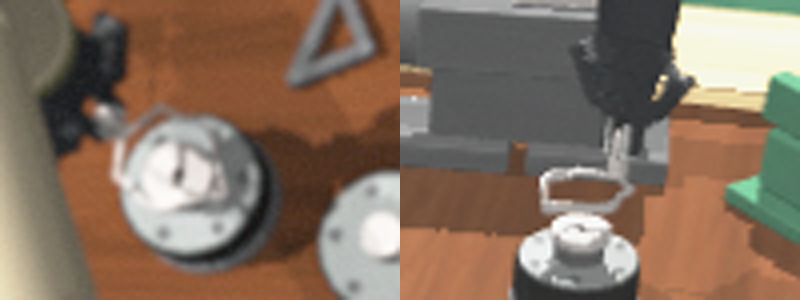

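Left crop: the ring outline lies over the head, which is at (180,170). Right crop: the ring hangs level above the head. I'll enlarge both views with predicted points marked, to check the centring.

Run:
```python
from h import *
f=grab('top');s=grab('scene');o=arm.get_obs();R=np.array(o['ee_rot']);p=np.array(o['ee_pos'])
T=lambda v:p+R@np.array(v)
out=[]
for im,x0,y0 in((f,92,132),(s,285,100)):
    k=8;w,h=50,62
    c=cv2.resize(im['color'][y0:y0+h,x0:x0+w],None,fx=k,fy=k,interpolation=cv2.INTER_CUBIC)
    for P,col in((T([-.1065,0,.0126]),(0,0,255)),([.5503,.3245,.09],(255,0,0)),(T([-.054,0,.014]),(0,200,0))):
        q=proj(im,P);q=((q-[x0,y0]+.5)*k).astype(int);cv2.drawMarker(c,tuple(map(int,q)),col,cv2.MARKER_CROSS,12,1);print(q)
    # circle of 70mm where the ring opening should be
    pts=[((proj(im,T([-.054+.035*np.cos(a),.035*np.sin(a),.014]))-[x0,y0]+.5)*k) for a in np.linspace(0,6.28,40)]
    cv2.polylines(c,[np.int32(pts)],True,(0,200,0),1)
    out.append(c)
cv2.imwrite('pics/c5.png',np.hstack(out))
```

```text
[299 249]
[225 214]
[193 187]
[136 169]
[202 222]
[208 134]
```

View pics/c5.png

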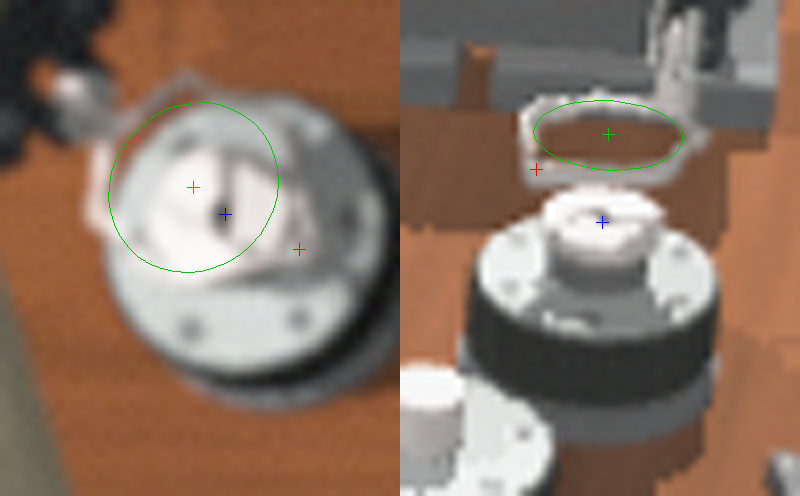

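Run:
```python
from h import *
f=grab('top');s=grab('scene');o=arm.get_obs();R=np.array(o['ee_rot']);p=np.array(o['ee_pos'])
h,e=tri([ray(f,130.25,161.1),ray(s,300.9,122.1)]);print(h,e,'tool',R.T@(h-p))
ax,e=tri([ray(f,119.7,158.3),ray(s,310,126.9)]);print('axle',ax,e)
d=(ax-h)[:2];print(np.linalg.norm(d),'heading',np.degrees(np.arctan2(d[1],d[0])))
print('axle in tool',R.T@(ax-p))
```

```text
[0.52413804 0.27245235 0.13708906] [np.float64(0.0035678785529908155), np.float64(0.0035678785529908185)] tool [-0.11018094  0.00456451  0.01436725]
axle [0.55028787 0.32408001 0.09196405] [np.float64(0.0005658987934016548), np.float64(0.0005658987934018498)]
0.057872525774658935 heading 63.13741358389599
axle in tool [-0.05242616  0.00094755  0.05949815]
```

>>> jog_arm(rows=[[0.25,0.1,1,0,0,0,1],[0,0,1,0,0,0,1],[0,0,1,0,0,0,1],[0,0,0.5,0,0,0,1],[0,0,0.5,0,0,0,1],[0,0,0.3,0,0,0,1],[0,0,0.3,0,0,0,1]])

```text
t: 9.15
ee_pos: [0.5781, 0.372, 0.1052]
ee_rot: [[0.506, 0.863, 0.0], [0.863, -0.506, 0.0], [0.0, 0.0, -1.0]]
wrist_force: [0.4, -0.4, -1.6]
width: 0.012
```

>>> jog_arm(rows=[[0,0,0.3,0,0,0,1],[0,0,0.3,0,0,0,1],[0,0,0.3,0,0,0,1]])

```text
t: 9.45
ee_pos: [0.5781, 0.372, 0.0962]
ee_rot: [[0.506, 0.863, 0.0], [0.863, -0.506, 0.0], [0.0, 0.0, -1.0]]
wrist_force: [0.8, 0.7, -0.4]
width: 0.0117
```

>>> jog_arm(rows=[[0,0,0.3,0,0,0,1],[0,0,0.3,0,0,0,1],[0,0,0.3,0,0,0,1],[0,0,0.3,0,0,0,1]])

```text
t: 9.85
ee_pos: [0.578, 0.3719, 0.084]
ee_rot: [[0.506, 0.863, -0.0], [0.863, -0.506, -0.0], [-0.0, -0.0, -1.0]]
wrist_force: [0.4, 0.9, -0.7]
width: 0.0119
```

>>> jog_arm(rows=[[0,0,0.2,0,0,0,1],[0,0,0.1,0,0,0,1],[0,0,0.1,0,0,0,1],[0,0,0,0,0,0,1]])

```text
t: 10.25
ee_pos: [0.5783, 0.372, 0.0825]
ee_rot: [[0.506, 0.862, 0.001], [0.862, -0.506, 0.001], [0.001, 0.0, -1.0]]
wrist_force: [-6.2, -3.5, 13.5]
width: 0.0114
```

Run:
```python
from h import *
plan([])
f=grab('top');s=grab('scene')
cr=lambda im,x0,y0:cv2.resize(im['color'][y0:y0+62,x0:x0+50],None,fx=8,fy=8,interpolation=cv2.INTER_CUBIC)
cv2.imwrite('pics/c6.png',np.hstack([cr(f,92,132),cr(s,285,100)]))
```

```text
now 10.25 [0.5783 0.372  0.0825] head -30.41 width 0.0114 F [-6.2 -3.5 13.5] tilt [0.001 0.001]
```

View pics/c6.png

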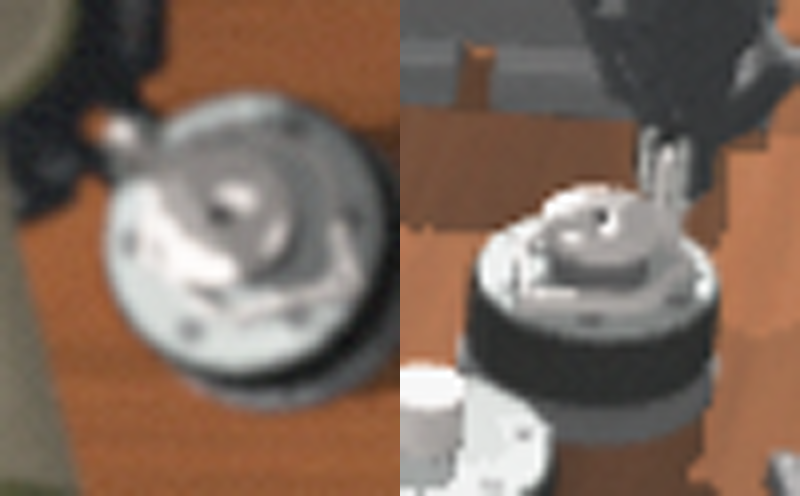

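Left: the ring lies around the head, hinge at (350,285). Right: the ring is on the wheel face below the head, hinge at (525,290). The 13 N upward force fits contact with the face. I'll ease off and release.

>>> jog_arm(rows=[[0,0,-0.1,0,0,0,1],[0,0,0,0,0,0,0.5],[0,0,0,0,0,0,0],[0,0,0,0,0,0,-0.5],[0,0,0,0,0,0,-1],[0,0,0,0,0,0,-1],[0,0,0,0,0,0,-1],[0,0,0,0,0,0,-1],[0,0,0,0,0,0,-1]])

```text
t: 11.25
ee_pos: [0.5782, 0.3717, 0.0813]
ee_rot: [[0.506, 0.862, 0.0], [0.862, -0.506, -0.0], [-0.0, 0.0, -1.0]]
wrist_force: [0.8, -0.7, -0.5]
width: 0.0853
```

Run:
```python
from h import *
plan([])
f=grab('top');s=grab('scene')
cr=lambda im,x0,y0:cv2.resize(im['color'][y0:y0+62,x0:x0+50],None,fx=8,fy=8,interpolation=cv2.INTER_CUBIC)
cv2.imwrite('pics/c7.png',np.hstack([cr(f,92,132),cr(s,285,100)]))
```

```text
now 11.25 [0.5782 0.3717 0.0813] head -30.41 width 0.0853 F [ 0.8 -0.7 -0.5] tilt [ 0. -0.]
```

View pics/c7.png

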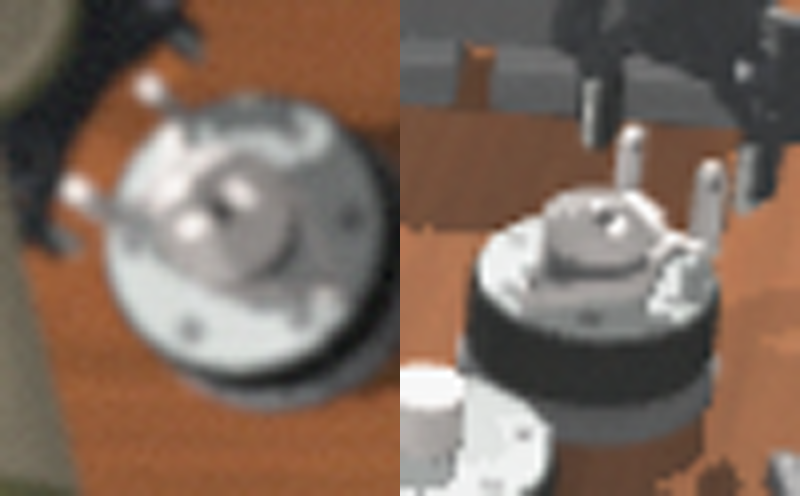

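Left: the eyes have sprung apart to (148,90) and (75,190). Right: they stand at (630,135) and (710,170), free between the open fingers, with the ring closed below the head. Retreat straight up.

>>> jog_arm(rows=[[0,0,-0.5,0,0,0,-1],[0,0,-1,0,0,0,-1],[0,0,-2,0,0,0,-1],[0,0,-3,0,0,0,-1],[0,0,-3,0,0,0,-1],[0,0,-3,0,0,0,-1],[2,0,-2,0,0,0,-1],[4,0,0,0,0,0,-1],[0,0,0,0,0,0,-1],[0,0,0,0,0,0,-1]])

```text
t: 12.35
ee_pos: [0.6083, 0.4243, 0.2255]
ee_rot: [[0.505, 0.863, -0.001], [0.863, -0.505, -0.001], [-0.001, 0.0, -1.0]]
wrist_force: [1.4, -0.1, 0.3]
width: 0.0852
```

Run:
```python
from h import *
plan([])
f=grab('top');s=grab('scene')
cr=lambda im,x0,y0:cv2.resize(im['color'][y0:y0+62,x0:x0+50],None,fx=8,fy=8,interpolation=cv2.INTER_CUBIC)
cv2.imwrite('pics/c8.png',np.hstack([cr(f,92,132),cr(s,285,100)]))
d=lambda a,b,x,y:np.abs(a['color'].astype(int)-cv2.imread(b).astype(int))[y:y+24,x:x+20].mean()
print('small ring top diff',d(f,'top0_raw.png',242,152))
```

```text
now 12.35 [0.6083 0.4243 0.2255] head -30.34 width 0.0852 F [ 1.4 -0.1  0.3] tilt [-0.001 -0.001]
small ring top diff 31.189583333333335
```

View pics/c8.png

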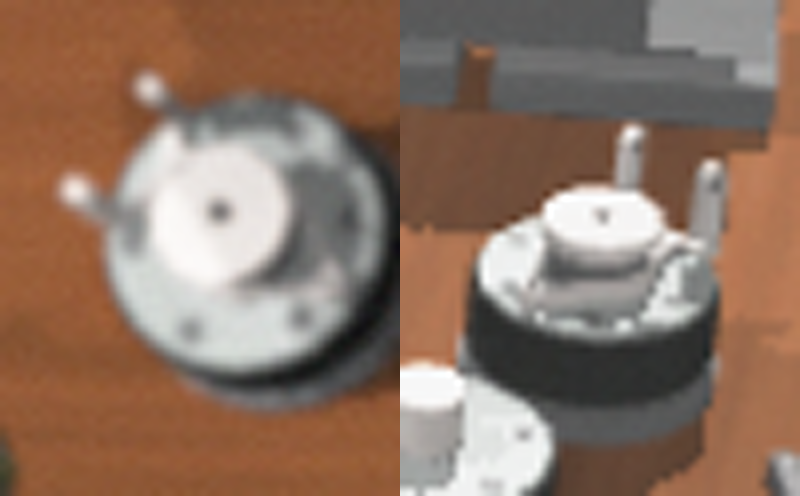

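Left: eyes at (148,90) and (75,190), hinge near (335,280). Right: the ring is flat under the head, eyes at (630,130) and (710,165). I'll check the numbers, and the small ring too, since its crop differs from the first picture (possibly arm shadow).

Run:
```python
from h import *
f=grab('top');s=grab('scene')
t=lambda u,v:(u/8+92-.5,v/8+132-.5); c=lambda u,v:((u-400)/8+285-.5,v/8+100-.5)
P=[]
for a,b in(((148,90),(632,130)),((75,190),(711,164))):
    x,e=tri([ray(f,*t(*a)),ray(s,*c(*b))]);P.append(x);print(x.round(4),np.round(e,4))
m=(P[0]+P[1])/2;d=(P[0]-P[1])[:2];print('sep',np.linalg.norm(d),'mid to axle',np.linalg.norm(m[:2]-[.5503,.3245]),'hd',np.degrees(np.arctan2(*(m[:2]-[.5503,.3245])[::-1])),np.degrees(np.arctan2(d[0],-d[1])))
for n,g in(('before',cv2.imread('scene0_raw.png')),('after',s['color'])):
    h=cv2.cvtColor(g,cv2.COLOR_BGR2HSV)[200:225,268:300];k=(h[...,1]<70)&(h[...,2]>110)
    y,x=np.nonzero(k);print(n,k.sum(),x.mean()+268,y.mean()+200)
```

```text
[0.5726 0.3362 0.1425] [0.0155 0.0155]
[0.5793 0.3983 0.0825] [0.0152 0.0152]
sep 0.062458586789372036 mid to axle 0.04980049183667892 hd 59.053094145151725 -6.1448298211362085
before 183 284.60109289617486 211.96174863387978
after 183 284.74863387978144 212.0983606557377
```

The small ring has not moved. The eye residuals of 15 mm mean I paired them the wrong way round between views, so I'll swap the pairing.

Run:
```python
from h import *
f=grab('top');s=grab('scene')
t=lambda u,v:(u/8+92-.5,v/8+132-.5); c=lambda u,v:((u-400)/8+285-.5,v/8+100-.5)
P=[]
for a,b in(((148,90),(711,164)),((75,190),(632,130))):
    x,e=tri([ray(f,*t(*a)),ray(s,*c(*b))]);P.append(x);print(x.round(4),np.round(e,4))
m=(P[0]+P[1])/2;d=(P[1]-P[0])[:2];hd=np.arctan2(-d[0],d[1]);print('sep',np.linalg.norm(d),'hd',np.degrees(hd))
o=m[:2]-.05*np.array([np.cos(hd),np.sin(hd)]);print('centre off axis',o-[.5503,.3245])
```

```text
[0.5967 0.3527 0.1135] [0.0003 0.0003]
[0.5549 0.3812 0.1119] [0.0009 0.0009]
sep 0.050587430581135406 hd 55.70614331128344
centre off axis [-0.00267827  0.00113171]
```

```bash
python3 -c "
from h import *
print(hand_in())"
```

```text
the job is handed in; nothing more can be done
None
```

The larger snap ring is closed around the neck of the grooved axle, and I handed the job in at about 12.5 s of the 38 s allowed; no verdict came back. I pinched its eyes, carried it spread over the rear wheel's wide head, lowered it until it touched the wheel face (about 13 N), let go and backed off upwards.

**Last checks, by triangulating the eyes in both cameras:**
- **Position:** the ring's centre is about 3 mm off the axle's axis.
- **Flatness and height:** the eye tips are at 112 and 113.5 mm, against 110 mm expected.
- **Closed:** the eyes are 51 mm apart. They measured 52 mm relaxed on the bench, against a nominal 54 mm.
- **Small ring:** it moved less than 0.3 pixel in the scene view.
- **Gripper:** it is open and clear of everything.

**Checks that disagreed:**
- The first eye triangulation was off by 15 mm because I had paired the eyes wrongly between the two views. Swapping them brought the error under 1 mm.
- A plain brightness comparison of the small ring in the top view differed from the start. I put this down to the arm's shadow, which I did not confirm, and relied on the scene view.

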